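Fill the bolt jar through the funnel

TASK

The crate bolts lie in the tipping pan of the filling stand. First slide the open white jar along the table under the funnel, gently, until it sits fully home against the V-shaped stop; then push the pan's upright lever over so that all four bolts pour through the funnel into the jar, and ease the pan back down level without letting it drop. Leave the jar standing home under the funnel, and do not disturb the other things on the table.

Things in the scene. Friction and masses are not known exactly. Their poses are not given: they have to be found in the camera images.
- stand: Fixed filling stand: wooden base, steel column at the back, funnel. Origin on the table top straight below the funnel's axis; z up, -x its open front (towards the robot), +y its pan side. Base 12 mm high: a bar along the back (x 50 to 150 mm) and two side pads (x -35 to 65; y 105 to 185 and -160 to -105 mm); between the pads is bare table, where the jar goes in from the front.
- v_stop (a point): At the stand's origin, on the table: where the jar's axis is when it is home. Behind it two upright steel plates, 26 mm high, 35 degrees to either side of the stand's x axis, form a V that opens to stand -x and touches a jar of 34 mm radius.
- spout (a point): Centre of the funnel's lower outlet, 97 mm over the table, straight over v_stop (7 mm over the home jar's rim). Aluminium funnel: mouth 164 mm across at z = 168 mm, throat 53 mm inside, 58 outside, z 114 to 97 mm; a guard round the mouth, away from the pan, up to z = 218 mm. It overhangs the jar's place: a hand pointing straight down meets it before the jar is home; tilted 40 degrees it passes.
- pan (a joint): Angle of the tipping pan about the stand's x axis, rad: 0 = level, resting by its weight; grows to a stop at 1.15 as its outer (+y) end rises and it empties to stand -y into the funnel. Open steel pan 88 x 142 mm, 30 mm walls on three sides, 0.25 kg, hinge nearly free: let go, it falls back with a slam. Bolts begin to slide at about 0.2 to 0.5.
- pan_hinge (a point): Point on the pan's hinge axis in line with the lever, at stand (-102, +55, 182) mm.
- lever_knob (a point): Centre of the black ball (24 mm) at the end of the pan's lever, a round bar of 10 mm; 115 mm from pan_hinge, straight up while the pan is level (297 mm over the table), in front of the funnel. Pushed to stand -y it swings down about pan_hinge with the pan: at pan angle a it leans a rad from upright. About 3 N at the knob.
- jar: Open white ceramic jar, round, 68 mm outside, 60 mm inside, 90 mm high, 0.2 to 0.45 kg, loose, standing on the table in front of the stand, left or right. Origin at the centre of its underside, z up. Push it low (below about 35 mm), or it tips.
- jar_mouth (a point): Centre of the jar's rim, 90 mm over its underside.
- bolt_0: One of four alike black steel cap screws, 43 mm long, head 18 mm, shank 12 mm, loose in the pan. Origin about its middle (at its underside as it lies, 9 mm off its axis), y along the screw.
- bolt_1: One of four alike black steel cap screws, 43 mm long, head 18 mm, shank 12 mm, loose in the pan. Origin about its middle (at its underside as it lies, 9 mm off its axis), y along the screw.
- bolt_2: One of four alike black steel cap screws, 43 mm long, head 18 mm, shank 12 mm, loose in the pan. Origin about its middle (at its underside as it lies, 9 mm off its axis), y along the screw.
- bolt_3: One of four alike black steel cap screws, 43 mm long, head 18 mm, shank 12 mm, loose in the pan. Origin about its middle (at its underside as it lies, 9 mm off its axis), y along the screw.
- closed_jar: Bystander: closed glass jar with a yellow lid, 64 mm wide, 112 mm high, in front of the stand on the side where the open jar is not. Leave it.
- tape_roll: Bystander: roll of masking tape lying flat, 96 mm wide, 25 mm high.
- weight: Bystander: brass weight, 34 mm wide, 52 mm high.
- tool: Bystander: screwdriver with a red handle lying flat, 191 mm long.

How it is judged:
By the outcome, as a careful person would: the job done as asked, in the order asked, and still so for the second after the job is handed in, with the robot touching nothing.
It also fails if it takes over 72 s, if anything falls off the work surface, if the arm or the gripper's body presses on something with over 40 N, if the wrist force passes 120 N, or if a joint passes its speed limit or range.

ROBOT

A 6-joint arm with a two-finger parallel gripper is mounted at the origin on a cart in front of the work surface, level with it; the furniture and walls round the work are solid. World frame = base frame: x ahead of the robot, y to its left, z up, the work surface at z = 0. Lengths are in m, angles in rad, forces in N, time in s.
With the tool pointing down it reaches from about 0.425 to 0.95 m from the base axis. Payload 3.5 kg.
Tool frame: the origin (TCP) lies at the very end of the fingers, on their centre line; the grasp point (between the pads) lies 19 mm behind it; z points along the fingers, y is the line along which they close (so a half turn about z gives the same grasp; the last joint's range is limited). The gripper opens to 85 mm and grips with 20 to 120 N. Pads are 22 mm wide; open, the fingers measure 114 mm over their backs; the gripper's body (76 mm by 85 mm) begins 54 mm behind the grasp point. The pads swing forward as they close: fully open they stand 13 mm farther back than shut.
Start: joints at [0.954, 0.286, 1.577, -0, 1.279, -0.15], TCP at [0.304, 0.603, 0.202] pointing down, gripper open.
Joint ranges: [-2.77, 2.77], [-0.9, 2.22], [0.21, 2.48], [-1.53, 4.67], [0.24, 2.81], [-2.84, 2.84]. Speed limits (rad/s): [2.79, 2.79, 3.14, 3.14, 3.14, 3.14].

INTERFACE

Orientations are given as a unit quaternion [x, y, z, w].
In Python, from plant import ctrl gives the robot as it stands.
- The arm moves only by the shell command python3 inch.py 'ROWS' [FORCE]. ROWS is a JSON list of rows, 1 to 10 of them, each of 7 numbers: dx, dy, dz in m, then a rotation vector rx, ry, rz in rad, then the opening from 0.0 (shut) to 1.0 (fully open); each row is the pose to reach, as a shift and turn from the pose commanded when the command began, along the tool's axes at that moment; what a row does not reach only later rows make up. A row lasts 1/8 s, in which the tool goes at most 0.0625 m and 0.188 rad, less where a joint would pass 70% of its speed; a pose out of reach is approached as far as the arm can. The fingers move at their own pace and stop on an object; FORCE is the grip in N (left out, the last holds). Time passes only in rows, so rows that do not move let the fingers close. It prints the time, the measured TCP pose, the force, the opening and the grip force at its end.
- ctrl.get_state(): the state, without advancing time (a new reading comes with each control period).
- ctrl.read_camera(name): name is "side" or "top" or "wrist"; returns a dict with "pixels" (480x640x3 uint8, red, green, blue), "camera_matrix" (3x3 intrinsics, pixels), "dist_coeffs" ([k1, k2, p1, p2, k3] as OpenCV has them; the pictures are not rectified), "xyz" and "orientation" of the camera in the world. Camera axes: x right, y down, z forward; pixel columns grow to the right and rows downward; lengths in m; the calibration is good to about 2 mm. A picture is of the moment at which its call begins. There is no depth.
- ctrl.sign_off(): hands the job in; it is judged then, once.
The state is a dict: "time": time; "qpos": joint angles; "dq": joint speeds; "joint_efforts": joint torques, N m; "eef_pos": TCP position; "tcp_rot": TCP orientation; "contact_force": force on the tool from outside, world axes, zero at the start; "wrist_torque": the same for the moment, N m; "opening": opening from 0.0 (shut) to 1.0 (fully open); "finger_force": force on a finger pad.
Only numpy, scipy, OpenCV 4.12 (cv2) and the standard library are available. Lean on these libraries where they do the work, as an engineer would, in place of code of your own. Each camera call takes 0.05 s, during which the arm holds its last target. There are 200 camera calls.

## Working session

There is one attempt and no reset: what is moved stays moved. The work goes in short steps, Python scripts to look and compute and a shell command to move; the robot and the scene stay as the last step left them, time stands still between calls to the robot, and variables do not carry over. Pictures are saved under pics/ and viewed, at most 10 in all, crops included, and the job is handed in when it is done.

```bash
ls; mkdir -p pics; python3 - <<'E'
from plant import ctrl
import cv2,numpy as np
s=ctrl.get_state();print(s)
for n in("side","top"):
    r=ctrl.read_camera(n);cv2.imwrite(f"pics/{n}0.png",r["pixels"][:,:,::-1]);print(n,r["camera_matrix"],r["dist_coeffs"],r["xyz"],r["orientation"])
E
```

```text
inch.py
pics
plant.py
{'time': 0.0, 'qpos': array([ 9.54014648e-01,  2.87176591e-01,  1.57821574e+00, -4.79639389e-07,
        1.27859554e+00, -1.50007697e-01]), 'dq': array([-8.49723050e-05, -5.61497605e-04, -4.14589853e-05, -2.30007843e-04,
       -1.20127991e-04,  6.63899071e-04]), 'joint_efforts': array([ 8.24761701e-04, -4.05975223e+01, -2.92625409e+01, -7.07664958e-05,
        5.75578961e-03,  4.06708395e-06]), 'eef_pos': array([0.30329989, 0.60219099, 0.20091901]), 'tcp_rot': array([ 2.31273776e-01,  9.72887972e-01, -1.11074968e-03, -4.47778143e-04]), 'contact_force': array([-0.6373597 ,  0.32223595, -0.20983283]), 'wrist_torque': array([ 0.01500577, -0.00043445,  0.00216424]), 'finger_force': 0.0, 'opening': 0.9945150580991744}
side [[557.07539479   0.         319.98650492]
 [  0.         557.07539479 241.31532249]
 [  0.           0.           1.        ]] [-0.0282892  0.         0.         0.         0.       ] [0.41187628 1.52180157 0.8707919 ] [-0.04702823  0.8379741  -0.54202582  0.04237641]
top [[449.07028415   0.         321.76287909]
 [  0.         449.07028415 236.19736481]
 [  0.           0.           1.        ]] [0.02171732 0.         0.         0.         0.        ] [0.55633123 0.02864835 1.24172209] [ 0.70934786 -0.70447441  0.01269193 -0.01950222]
```
View pics/side0.png

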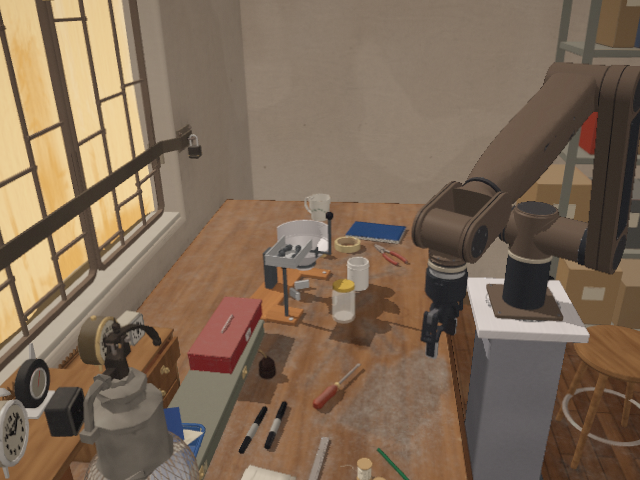

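View pics/top0.png

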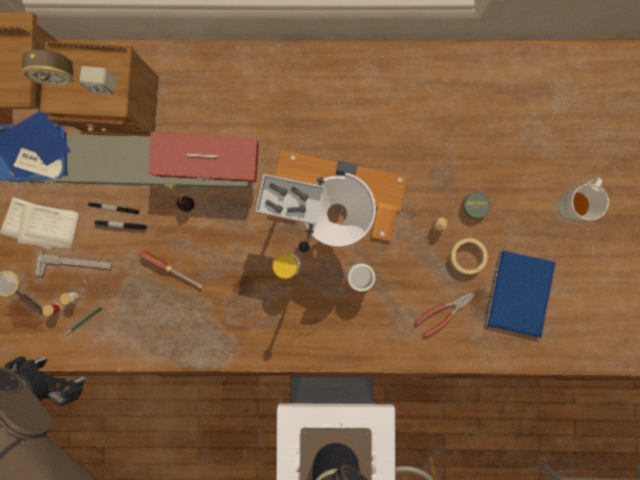

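The side view shows the stand at about (290,260), knob (329,216), open jar (358,273) and closed jar (343,300). The top view shows knob (304,246), jar mouth (361,278), yellow lid (286,266) and funnel (340,210). The stand is yawed about -12°. I'll zoom in on both.

```bash
python3 - <<'E'
import cv2,numpy as np
a=cv2.imread("pics/top0.png")[135:310,245:415];b=cv2.imread("pics/side0.png")[190:340,245:395]
a=cv2.resize(a,None,fx=2.35,fy=2.35,interpolation=cv2.INTER_CUBIC);b=cv2.resize(b,None,fx=2.66,fy=2.66,interpolation=cv2.INTER_CUBIC)
c=np.zeros((412,800,3),np.uint8);c[:a.shape[0],:a.shape[1]]=a[:412];c[:b.shape[0],400:400+b.shape[1]]=b[:412,:400];cv2.imwrite("pics/crop0.png",c)
E
```

View pics/crop0.png

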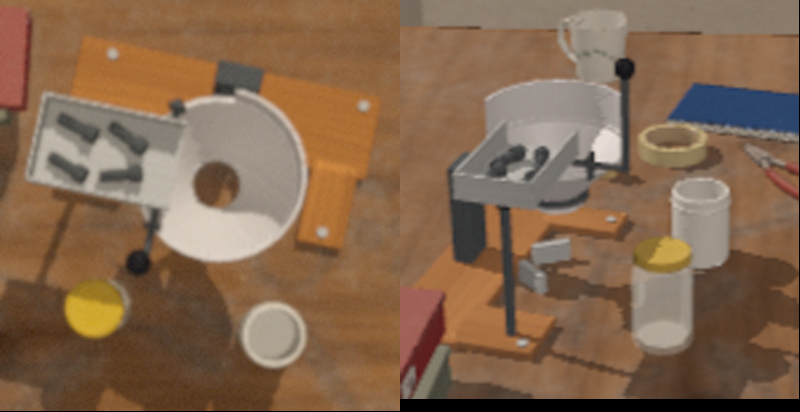

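The crop shows the jar rim at top (361,278) and side (358,262), the knob at top (304,246) and side (329,216), and the funnel throat at top (336,213). The base bar's back edge runs from (280,151) to (407,177). Next I'll measure these with masks and rays.

```bash
cat > h.py <<'E'
import cv2,numpy as np
from scipy.spatial.transform import Rotation as R
def cams(r): return (r["camera_matrix"],r["dist_coeffs"],np.array(r["xyz"]),R.from_quat(r["orientation"]).as_matrix())
def ray(c,p):
    q=cv2.undistortPoints(np.array([[p]],float),np.array(c[0]),np.array(c[1]))[0,0]
    d=c[3]@np.r_[q,1]; return c[2],d/np.linalg.norm(d)
def plane(c,p,z):
    o,d=ray(c,p); return o+d*(z-o[2])/d[2]
def tri(c1,p1,c2,p2):
    o1,d1=ray(c1,p1);o2,d2=ray(c2,p2)
    t=np.linalg.lstsq(np.c_[d1,-d2],o2-o1,rcond=None)[0]
    a,b=o1+d1*t[0],o2+d2*t[1]; return (a+b)/2,np.linalg.norm(a-b)
def blob(img,roi,f):
    x0,y0,x1,y1=roi; m=f(img[y0:y1,x0:x1].astype(int)).astype(np.uint8)
    n,l,s,c=cv2.connectedComponentsWithStats(m)
    k=1+np.argmax(s[1:,4]); mm=(l==k).astype(np.uint8); ct=max(cv2.findContours(mm,0,1)[0],key=cv2.contourArea)
    e=cv2.fitEllipse(ct) if len(ct)>4 else None
    return c[k]+[x0,y0],s[k],(np.array(e[0])+[x0,y0],e[1]) if e else None
E
cat > m.py <<'E'
from plant import ctrl
from h import *
T=ctrl.read_camera("top");S=ctrl.read_camera("side");t,s=cams(T),cams(S);ti,si=T["pixels"],S["pixels"]
dark=lambda a:a.max(2)<60
k1=blob(ti,(297,239,312,253),lambda a:a.max(2)<45);k2=blob(si,(322,209,337,222),lambda a:a.max(2)<45)
print("knob",k1,k2,tri(t,k1[0],s,k2[0]))
white=lambda a:(a.min(2)>125)&(a.max(2)-a.min(2)<50)
j=blob(ti,(342,258,382,298),white);print("jar top",j,plane(t,j[2][0],.09))
b=blob(si,(340,250,375,300),white);print("jar side",b)
print("jar rim tri",tri(t,j[2][0],s,(357.8,262.2)))
th=blob(ti,(320,195,355,235),lambda a:(a[:,:,0]-a[:,:,2]>25)|(a.max(2)<70));print("throat",th,plane(t,th[2][0],.105),plane(t,th[2][0],.114))
w=[plane(t,(245+x/2.35,135+y/2.35),.012)[:2] for x,y in((82,38),(380,98),(300,245),(345,250))]
print(w,np.linalg.norm(w[0]-w[1]))
d=w[0]-w[1];yaw=np.arctan2(-d[0],d[1]);print("yaw",yaw)
rot=lambda v:np.array([np.cos(yaw)*v[0]-np.sin(yaw)*v[1],np.sin(yaw)*v[0]+np.cos(yaw)*v[1]])
print("origin from base",(w[0]+w[1])/2-rot((.15,.0125)),"from knob",tri(t,k1[0],s,k2[0])[0][:2]-rot((-.102,.055)))
E
python3 m.py
```

```text
knob (array([303.44827586, 246.75862069]), array([ 2,  4,  9,  9, 58], dtype=int32), (array([303.43664837, 246.67705297]), (7.746679782867432, 8.294632911682129))) (array([329.02439024, 215.46341463]), array([ 4,  3,  7,  8, 41], dtype=int32), (array([329.03189659, 215.45532703]), (6.008052825927734, 6.978176116943359))) (array([0.57824382, 0.07639541, 0.29787724]), np.float64(0.002857887412249852))
jar top (array([360.46777164, 276.56537753]), array([  6,   6,  27,  27, 543], dtype=int32), (array([361.07812691, 276.89300156]), (26.112886428833008, 26.7894287109375))) [ 0.50540477 -0.06121884  0.09      ]
jar side (array([357.86868687, 271.78451178]), array([  7,   7,  22,  34, 594], dtype=int32), (array([357.77248764, 271.60314941]), (21.53688621520996, 34.81745147705078)))
jar rim tri (array([ 0.50568817, -0.06141745,  0.08698215]), np.float64(0.0008358537368340226))
throat (array([335.2341954 , 220.27586207]), array([  0,   8,  35,  32, 696], dtype=int32), (array([335.55129814, 221.11040497]), (32.39674758911133, 34.7890510559082))) [0.6466384  0.00507334 0.105     ] [0.64592339 0.00526    0.114     ]
[array([0.84688843, 0.15813865]), array([ 0.77765244, -0.19171594]), array([ 0.60487685, -0.09866129]), array([ 0.59940921, -0.15094375])] 0.35663968079989106
yaw -0.19537487050182517
origin from base [6.62697515e-01 6.93117350e-05] from knob [0.66762588 0.00264009]
```

```bash
cat > g.py <<'E'
# g.py x y z heading tilt : delta in the tool's axes from the present pose
import sys
from plant import ctrl
from h import *
def goal(psi,th):
    z=np.array([np.sin(th)*np.cos(psi),np.sin(th)*np.sin(psi),-np.cos(th)]);y=np.array([-np.sin(psi),np.cos(psi),0])
    return np.c_[np.cross(y,z),y,z]
a=[float(v) for v in sys.argv[1:]];s=ctrl.get_state();Q=R.from_quat(s["tcp_rot"]).as_matrix()
print("d",np.round(Q.T@(np.array(a[:3])-s["eef_pos"]),4),"rv",np.round(R.from_matrix(Q.T@goal(*a[3:])).as_rotvec(),3),"q",np.round(s["qpos"],2))
E
python3 g.py .43 -.08 .15 .15 .3; python3 - <<'E'
from plant import ctrl
from h import *
t=cams(ctrl.read_camera("top"))
p=plane(t,(336.5,212.9),.108);k=np.array([.5782,.0764]);print(p)
v=p[:2]-k;print(np.linalg.norm(v),np.arctan2(v[1],v[0])-np.arctan2(-.055,.102))
print(plane(t,(286,266),.112))
E
```

```text
d [-0.4201 -0.5524  0.0522] rv [-0.094 -0.291 -0.612] q [ 0.95  0.29  1.58 -0.    1.28 -0.15]
[0.66725857 0.00285411 0.108     ]
0.1155007663285076 -0.19575887782654822
[0.5322269  0.12902522 0.112     ]
```

```bash
P='[-0.42,-0.552,0.02,-0.094,-0.291,-0.612,0.6]'; python3 inch.py '[[-0.42,-0.552,0.02,-0.094,-0.291,-0.612,0.6],[-0.42,-0.552,0.02,-0.094,-0.291,-0.612,0.6],[-0.42,-0.552,0.02,-0.094,-0.291,-0.612,0.6],[-0.42,-0.552,0.02,-0.094,-0.291,-0.612,0.6],[-0.42,-0.552,0.02,-0.094,-0.291,-0.612,0.6],[-0.42,-0.552,0.02,-0.094,-0.291,-0.612,0.6],[-0.42,-0.552,0.02,-0.094,-0.291,-0.612,0.6],[-0.42,-0.552,0.02,-0.094,-0.291,-0.612,0.6],[-0.42,-0.552,0.02,-0.094,-0.291,-0.612,0.6],[-0.42,-0.552,0.02,-0.094,-0.291,-0.612,0.6]]'; python3 g.py .43 -.085 .12 .15 .4;python3 g.py .43 -.085 .12 .15 .7
```

```text
time: 1.5
eef_pos: [0.4179, -0.0135, 0.1849]
tcp_rot: [-0.074, 0.986, 0.011, 0.151]
contact_force: [1.7, 1.2, -0.1]
opening: 0.597
finger_force: 0.0
d [ 0.0181 -0.0725  0.0624] rv [ 0.    -0.097 -0.   ] q [-0.38 -0.53  2.37  0.18  1.05 -2.17]
d [ 0.0181 -0.0725  0.0624] rv [ 0.    -0.397 -0.   ] q [-0.38 -0.53  2.37  0.18  1.05 -2.17]
```

```bash
python3 inch.py '[[0.02,-0.07,0.05,0,-0.1,0,0.6],[0.02,-0.07,0.062,0,-0.1,0,0.6],[0.02,-0.07,0.062,0,-0.1,0,0.6]]'; python3 g.py .435 -.085 .018 .15 .4;python3 g.py .435 -.085 .018 .15 .6; python3 - <<'E'
from plant import ctrl
from h import *
t=ctrl.read_camera("top")["pixels"][170:320,260:460,::-1];w=ctrl.read_camera("wrist");np.save("w.npy",0)
a=cv2.resize(t,(400,300));b=cv2.resize(w["pixels"][:,:,::-1],(400,300));cv2.imwrite("pics/a1.png",np.hstack([a,b]))
E
```

```text
time: 1.88
eef_pos: [0.4258, -0.0812, 0.1167]
tcp_rot: [-0.071, 0.978, 0.017, 0.196]
contact_force: [1.0, 0.9, -0.0]
opening: 0.596
finger_force: 0.0
d [ 0.0303 -0.0056  0.0943] rv [ 0.003 -0.003 -0.006] q [-0.6  -0.44  2.46  0.36  0.86 -2.52]
d [ 0.0303 -0.0056  0.0943] rv [ 0.003 -0.203 -0.006] q [-0.6  -0.44  2.46  0.36  0.86 -2.52]
```

View pics/a1.png

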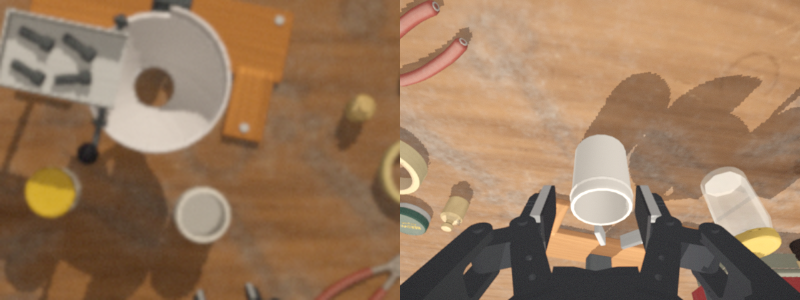

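Top crop: the jar rim is at (203,214), in front of the two open fingertips at (200-255,290). Wrist view: the jar is at (600,180), between the fingers, with the V-stop behind it. Next, descend.

```bash
python3 inch.py '[[0.015,-0.003,0.047,0,0,0,0.6],[0.03,-0.006,0.093,0,0,0,0.6],[0.03,-0.006,0.093,0,0,0,0.6]]'; python3 g.py .4825 -.066 .018 .15 .6
```

```text
time: 2.35
eef_pos: [0.4381, -0.0836, 0.0202]
tcp_rot: [-0.074, 0.978, 0.018, 0.196]
contact_force: [0.3, 0.1, 0.1]
opening: 0.603
finger_force: 0.0
d [-0.0421  0.0106  0.02  ] rv [ 0.007 -0.205 -0.   ] q [-0.59 -0.18  2.48  0.49  0.6  -2.69]
```

```bash
python3 g.py .472 -.071 .018 .15 .5; python3 inch.py '[[-0.01,0.003,0.006,0,-0.03,0,0.6],[-0.02,0.006,0.01,0,-0.06,0,0.6],[-0.03,0.0075,0.015,0.007,-0.1,0,0.6],[-0.03,0.0075,0.015,0.007,-0.1,0,0.6]]'; python3 g.py .522 -.0406 .018 .15 .62
```

```text
d [-0.0318  0.0072  0.0157] rv [ 0.007 -0.105  0.   ] q [-0.59 -0.18  2.48  0.49  0.6  -2.69]
time: 2.85
eef_pos: [0.4727, -0.0727, 0.0233]
tcp_rot: [-0.073, 0.966, 0.015, 0.249]
contact_force: [-0.7, 0.3, -0.5]
opening: 0.596
finger_force: 0.0
d [-0.0445  0.0245  0.0303] rv [-0.006 -0.117  0.004] q [-0.55 -0.14  2.48  0.69  0.5  -2.84]
```

```bash
python3 g.py .44 -.085 .13 .15 .4;  python3 inch.py '[[0.02,-0.007,-0.05,0,0.05,0,0.6],[0.03,-0.007,-0.1,0,0.1,0.0,0.6],[0.005,-0.007,-0.115,0,0.1,0,0.6]]'; python3 inch.py '[[0,0,0,0,0,0.18,0.6],[0,0,0,0,0,0.36,0.6],[0,0,0,0,0,0.54,0.6],[0,0,0,0,0,0.72,0.6],[0,0,0,0,0,0.9,0.6],[0,0,0,0,0,1.08,0.6],[0,0,0,0,0,1.26,0.6],[0,0,0,0,0,1.44,0.6],[0,0,0,0,0,1.6,0.6],[0,0,0,0,0,1.6,0.6]]'; sed -i 's/return np.c_.*/return np.c_[-np.cross(y,z),-y,z]/' g.py; python3 g.py .44 -.085 .13 .15 .35
```

```text
d [-0.0216 -0.008  -0.1099] rv [-0.007  0.103  0.003] q [-0.55 -0.14  2.48  0.69  0.5  -2.84]
time: 3.22
eef_pos: [0.4142, -0.0902, 0.1244]
tcp_rot: [-0.073, 0.977, 0.009, 0.201]
contact_force: [0.7, -0.5, -0.6]
opening: 0.604
finger_force: 0.0
time: 4.47
eef_pos: [0.4133, -0.0885, 0.1205]
tcp_rot: [0.649, 0.734, 0.15, 0.131]
contact_force: [0.4, 0.3, 0.6]
opening: 0.601
finger_force: 0.0
d [0.0002 0.0285 0.0018] rv [ 0.045 -0.034  1.544] q [-0.64 -0.49  2.48  0.36  0.88 -0.96]
```

```bash
python3 inch.py '[[0.0,0.01,0.0,0.045,-0.034,1.544,0.6],[0.0,0.02,0.0,0.045,-0.034,1.544,0.6],[0.0,0.0285,0.0,0.045,-0.034,1.544,0.6],[0.0,0.0285,0.0,0.045,-0.034,1.544,0.6],[0.0,0.0285,0.0,0.045,-0.034,1.544,0.6],[0.0,0.0285,0.0,0.045,-0.034,1.544,0.6],[0.0,0.0285,0.0,0.045,-0.034,1.544,0.6],[0.0,0.0285,0.0,0.045,-0.034,1.544,0.6],[0.0,0.0285,0.0,0.045,-0.034,1.544,0.6],[0.0,0.0285,0.0,0.045,-0.034,1.544,0.6]]';  python3 g.py .443 -.085 .018 .1 .35
```

```text
time: 5.72
eef_pos: [0.4393, -0.0853, 0.1308]
tcp_rot: [0.982, 0.074, 0.173, -0.014]
contact_force: [-1.0, 0.4, 0.6]
opening: 0.597
finger_force: 0.0
d [-0.0352  0.0004  0.1073] rv [-0.018  0.     0.047] q [-0.57 -0.39  2.39  0.29  0.89  0.7 ]
```

```bash
python3 inch.py '[[-0.018,0.0,0.055,-0.018,0,0.047,0.6],[-0.035,0.0,0.107,-0.018,0,0.047,0.6],[-0.035,0.0,0.107,-0.018,0,0.047,0.6]]';  python3 g.py .472 -.071 .018 .1 .4;python3 g.py .52 -.042 .018 .1 .55
```

```text
time: 6.1
eef_pos: [0.4387, -0.0816, 0.0127]
tcp_rot: [0.984, 0.048, 0.168, -0.013]
contact_force: [0.4, 0.8, 1.1]
opening: 0.6
finger_force: 0.0
d [ 0.034  -0.0073  0.0064] rv [-0.009  0.061 -0.004] q [-0.55 -0.14  2.46  0.38  0.59  0.63]
d [ 0.0817 -0.0314  0.0235] rv [-0.008  0.211 -0.005] q [-0.55 -0.14  2.46  0.38  0.59  0.63]
```

```bash
python3 inch.py '[[0.012,-0.003,0.002,0,0.02,0,0.6],[0.024,-0.005,0.004,0,0.04,0,0.6],[0.034,-0.0075,0.0064,0,0.06,0,0.6],[0.041,-0.011,0.0085,0,0.085,0,0.6],[0.048,-0.0145,0.011,0,0.11,0,0.6],[0.055,-0.018,0.0135,0,0.13,0,0.6],[0.062,-0.0215,0.016,0,0.15,0,0.6],[0.0685,-0.025,0.0185,0,0.17,0,0.6],[0.075,-0.028,0.021,0,0.19,0,0.6],[0.081,-0.031,0.0235,0,0.21,0,0.6]]';  python3 g.py .575 -.0095 .018 .1 .7; python3 g.py .602 .0066 .018 .05 .7;python3 - <<'E'
from plant import ctrl
from h import *
T=ctrl.read_camera("top");t=T["pixels"][140:290,260:460,::-1];s=ctrl.read_camera("side")["pixels"][190:340,250:450,::-1]
cv2.imwrite("pics/a2.png",cv2.resize(np.hstack([t,s]),(800,300)))
E
```

```text
time: 7.35
eef_pos: [0.5251, -0.0456, 0.0246]
tcp_rot: [0.96, 0.046, 0.277, -0.014]
contact_force: [-1.3, -1.4, 1.5]
opening: 0.603
finger_force: 1.2
d [ 0.0414 -0.0311  0.034 ] rv [ 0.001  0.137 -0.003] q [-0.43 -0.04  2.41  0.79  0.38  0.36]
d [ 0.0655 -0.0445  0.0492] rv [-0.028  0.137  0.038] q [-0.43 -0.04  2.41  0.79  0.38  0.36]
```

View pics/a2.png

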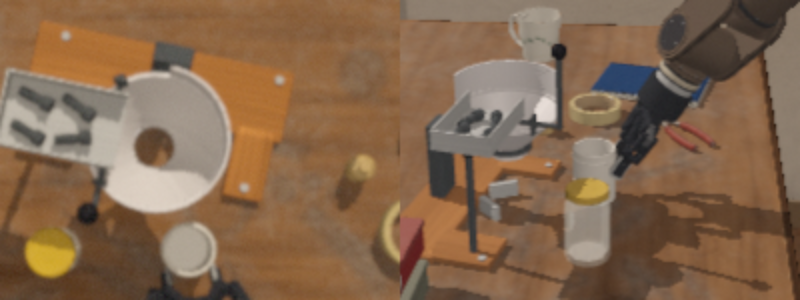

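Top crop: the jar at (188,249) is cradled by the fingers at (165-235,285). Side crop: the jar stands upright behind the yellow-lid jar.

```bash
python3 - <<'E'
from plant import ctrl
from h import *
T=ctrl.read_camera("top");t=cams(T)
j=blob(T["pixels"],(335,245,375,278),lambda a:(a.min(2)>125)&(a.max(2)-a.min(2)<50));print(j,plane(t,j[2][0],.09))
E
python3 g.py .58 -.012 .018 .0 .65; python3 g.py .58 -.012 .018 .0 .7
```

```text
(array([354.43619048, 264.36952381]), array([  7,   6,  26,  27, 525], dtype=int32), (array([355.09812927, 264.78411484]), (25.134225845336914, 27.409879684448242))) [ 0.53615127 -0.04585342  0.09      ]
d [ 0.0465 -0.0276  0.0363] rv [-0.057  0.09   0.079] q [-0.43 -0.04  2.41  0.79  0.39  0.37]
d [ 0.0465 -0.0276  0.0363] rv [-0.059  0.14   0.078] q [-0.43 -0.04  2.41  0.79  0.39  0.37]
```

```bash
python3 inch.py '[[0.0065,-0.004,0.005,-0.008,0.02,0.011,0.6],[0.013,-0.008,0.01,-0.016,0.04,0.022,0.6],[0.02,-0.012,0.0155,-0.025,0.06,0.033,0.6],[0.0265,-0.016,0.021,-0.033,0.08,0.044,0.6],[0.033,-0.02,0.0265,-0.042,0.1,0.056,0.6],[0.04,-0.024,0.0315,-0.05,0.12,0.067,0.6],[0.0465,-0.0276,0.0363,-0.058,0.14,0.078,0.6]]'; python3 g.py .617 .0105 .02 -.1 .7; python3 - <<'E'
from plant import ctrl
from h import *
T=ctrl.read_camera("top");t=cams(T)
j=blob(T["pixels"],(325,225,375,275),lambda a:(a.min(2)>125)&(a.max(2)-a.min(2)<50));print(j)
E
```

```text
time: 8.38
eef_pos: [0.5765, -0.0211, 0.0202]
tcp_rot: [0.939, 0.004, 0.344, -0.013]
contact_force: [-2.2, -0.3, 2.2]
opening: 0.603
finger_force: 1.4
d [ 0.0308 -0.031   0.0272] rv [-0.091 -0.002  0.076] q [-0.33  0.07  2.37  1.43  0.24 -0.11]
(array([344.62335217, 237.92184557]), array([   0,    0,   47,   34, 1062], dtype=int32), (array([344.56958771, 237.51829624]), (33.934078216552734, 45.56422424316406)))
```

```bash
python3 inch.py '[[-0.0077,0,-0.0064,0,0.05,0,0.6],[-0.0077,0,-0.0064,0,0.1,0,0.6],[-0.0077,0,-0.0064,0,0.15,0,0.6],[-0.0077,0,-0.0064,0,0.2,0,0.6],[-0.0077,0,-0.0064,0,0.2,0,0.6]]'; python3 g.py .577 -.021 .02 0 .9; python3 g.py .617 .0105 .02 0 .9; python3 - <<'E'
from plant import ctrl
from h import *
T=ctrl.read_camera("top");t=T["pixels"][140:290,260:460,::-1];s=ctrl.read_camera("side")["pixels"][190:340,250:450,::-1]
cv2.imwrite("pics/a3.png",cv2.resize(np.hstack([t,s]),(800,300)))
E
```

```text
time: 9.05
eef_pos: [0.5652, -0.0213, 0.0188]
tcp_rot: [0.901, 0.002, 0.435, -0.013]
contact_force: [-0.4, 0.2, -0.1]
opening: 0.602
finger_force: 0.0
d [ 0.0082 -0.0001  0.0085] rv [-0.026  0.001 -0.007] q [-0.38  0.08  2.48  2.27  0.42 -0.98]
d [ 0.0329 -0.031   0.0406] rv [-0.026  0.001 -0.007] q [-0.38  0.08  2.48  2.27  0.42 -0.98]
```

View pics/a3.png

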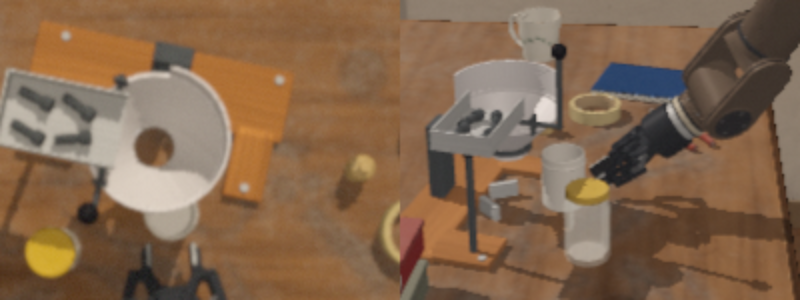

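Top crop: the jar at (172,215) is centred in front of the fingertips at (148/195,255). Side crop: the jar is upright, and the V-stop at (500,195) lies ahead of it.

```bash
python3 inch.py '[[0.0035,-0.003,0.004,0,0,0,0.6],[0.007,-0.006,0.008,0,0,0,0.6],[0.01,-0.009,0.012,0,0,0,0.6],[0.0135,-0.0125,0.0165,0,0,0,0.6],[0.017,-0.0155,0.0205,0,0,0,0.6],[0.02,-0.0185,0.0245,0,0,0,0.6],[0.0235,-0.022,0.0285,0,0,0,0.6],[0.027,-0.025,0.0325,0,0,0,0.6],[0.03,-0.028,0.0365,0,0,0,0.6],[0.033,-0.031,0.0405,0,0,0,0.6]]'; python3 g.py .64 .006 .02 0 .9; python3 g.py .658 .0025 .02 0 .9
```

```text
time: 10.4
eef_pos: [0.6179, 0.0105, 0.0206]
tcp_rot: [0.9, 0.003, 0.435, -0.013]
contact_force: [-0.6, -0.6, -0.4]
opening: 0.598
finger_force: 0.5
d [0.0133 0.0049 0.0176] rv [-0.025 -0.001 -0.006] q [-0.25  0.18  2.36  2.46  0.35 -1.07]
d [0.0245 0.0087 0.0316] rv [-0.025 -0.001 -0.006] q [-0.25  0.18  2.36  2.46  0.35 -1.07]
```

```bash
python3 inch.py '[[0.003,0.001,0.004,0,0,0,0.6],[0.006,0.002,0.008,0,0,0,0.6],[0.009,0.0033,0.012,0,0,0,0.6],[0.012,0.0044,0.016,0,0,0,0.6],[0.015,0.0055,0.0195,0,0,0,0.6],[0.0165,0.006,0.0215,0,0,0,0.6],[0.018,0.0066,0.0235,0,0,0,0.6],[0.018,0.0066,0.0235,0,0,0,0.6]]'; python3 - <<'E'
from plant import ctrl
from h import *
s=ctrl.read_camera("side")["pixels"][180:330,230:430,::-1];w=ctrl.read_camera("wrist")["pixels"][:,:,::-1]
cv2.imwrite("pics/a4.png",np.hstack([cv2.resize(s,(400,300),interpolation=2),cv2.resize(w,(400,300))]))
E
```

```text
time: 11.4
eef_pos: [0.6477, 0.0041, 0.0203]
tcp_rot: [0.9, 0.003, 0.436, -0.013]
contact_force: [0.5, 1.0, 0.1]
opening: 0.599
finger_force: 0.3
```

View pics/a4.png

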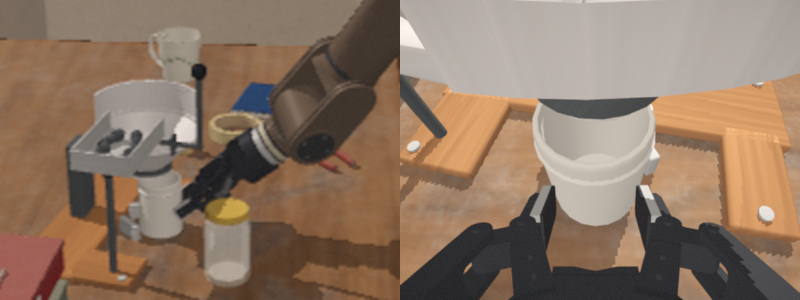

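Side crop: the jar at (160,205) is almost at the V plates. Wrist view: the jar is cradled under the funnel. I'll creep forward from here.

```bash
python3 inch.py '[[0.0009,0.0003,0.0012,0,0,0,0.6],[0.0018,0.0007,0.0023,0,0,0,0.6],[0.0027,0.001,0.0035,0,0,0,0.6]]';python3 inch.py '[[0.0009,0.0003,0.0012,0,0,0,0.6],[0.0018,0.0007,0.0023,0,0,0,0.6]]';python3 inch.py '[[0.0009,0.0003,0.0012,0,0,0,0.6],[0.0018,0.0007,0.0023,0,0,0,0.6]]'
```

```text
time: 11.88
eef_pos: [0.6518, 0.0032, 0.02]
tcp_rot: [0.9, 0.003, 0.435, -0.013]
contact_force: [-1.5, 0.1, -0.1]
opening: 0.601
finger_force: 1.0
time: 12.12
eef_pos: [0.6548, 0.0025, 0.02]
tcp_rot: [0.9, 0.003, 0.435, -0.013]
contact_force: [-0.9, -0.1, 0.4]
opening: 0.599
finger_force: 0.9
time: 12.38
eef_pos: [0.6578, 0.0019, 0.02]
tcp_rot: [0.9, 0.003, 0.435, -0.013]
contact_force: [-2.4, 0.4, 1.3]
opening: 0.602
finger_force: 0.9
```

```bash
for i in 1; do python3 inch.py '[[0.0009,0.0003,0.0012,0,0,0,0.6]]' | grep -E "pos|force";python3 inch.py '[[0.0009,0.0003,0.0012,0,0,0,0.6]]'| grep -E "pos|force";python3 inch.py '[[0.0009,0.0003,0.0012,0,0,0,0.6]]'| grep -E "pos|force"; done
```

```text
eef_pos: [0.6593, 0.0016, 0.02]
contact_force: [-2.2, 1.6, 1.1]
finger_force: 1.0
eef_pos: [0.6608, 0.0013, 0.02]
contact_force: [-1.3, 0.1, 1.5]
finger_force: 1.0
eef_pos: [0.6623, 0.0011, 0.02]
contact_force: [-2.1, 0.1, 1.4]
finger_force: 1.0
```

```bash
python3 inch.py '[[0.0009,0.0003,0.0012,0,0,0,0.6]]' | grep -E "pos|force";python3 inch.py '[[0.0009,0.0003,0.0012,0,0,0,0.6]]'| grep -E "pos|force"; python3 - <<'E'
from plant import ctrl
from h import *
s=ctrl.read_camera("side")["pixels"][235:315,265:365,::-1]
w=ctrl.read_camera("wrist")["pixels"][:,:,::-1]
cv2.imwrite("pics/a5.png",np.hstack([cv2.resize(s,(400,320),interpolation=2),cv2.resize(w[80:400,120:520],(400,320))]))
E
```

```text
eef_pos: [0.6637, 0.001, 0.0198]
contact_force: [-4.4, 1.9, 2.2]
finger_force: 2.4
eef_pos: [0.6649, 0.0013, 0.0196]
contact_force: [-6.5, 4.3, 4.6]
finger_force: 5.3
```

View pics/a5.png

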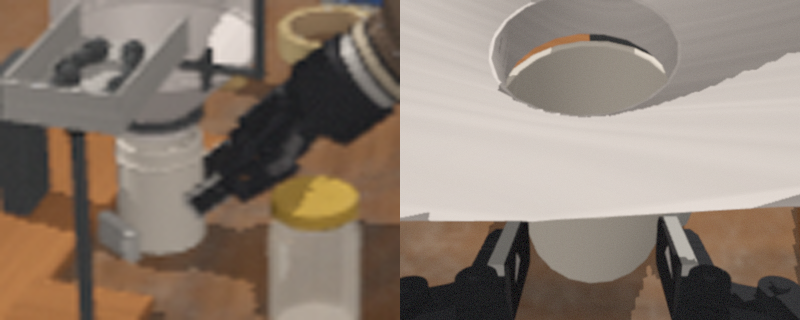

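Side crop: the jar at (160,190) now touches the V plate at (118,238). Wrist view: the jar's rim shows through the throat, and force is building on the -y plate. I'll ease it to +y into the V.

```bash
python3 inch.py '[[0,-0.001,0,0,0,0,0.6]]' | grep -E "pos|force";python3 inch.py '[[0.0003,-0.001,0.0004,0,0,0,0.6]]'| grep -E "pos|force";python3 inch.py '[[0.0003,-0.0005,0.0004,0,0,0,0.6],[0.0003,-0.0005,0.0004,0,0,0,0.6]]'| grep -E "pos|force"
```

```text
eef_pos: [0.665, 0.0016, 0.0198]
contact_force: [-1.6, -0.3, 1.3]
finger_force: 3.6
eef_pos: [0.6657, 0.0022, 0.0198]
contact_force: [-2.0, -1.3, -1.1]
finger_force: 2.9
eef_pos: [0.666, 0.0023, 0.0196]
contact_force: [-4.1, -2.5, 2.4]
finger_force: 4.1
```

```bash
python3 inch.py '[[0.0006,0.0001,0.0008,0,0,0,0.6],[0.0006,0.0001,0.0008,0,0,0,0.6]]' | grep -E "pos|force";python3 inch.py '[[0.0006,0.0001,0.0008,0,0,0,0.6],[0.0006,0.0001,0.0008,0,0,0,0.6]]'| grep -E "pos|force"
```

```text
eef_pos: [0.6664, 0.0022, 0.0194]
contact_force: [-7.8, -3.1, 4.6]
finger_force: 6.4
eef_pos: [0.6667, 0.0022, 0.0189]
contact_force: [-12.3, -2.0, 7.7]
finger_force: 9.1
```

Force is stiff against the stop at -12 N, so the jar is home. Now back out straight.

```bash
python3 inch.py '[[-0.0015,-0.0002,-0.002,0,0,0,0.6],[-0.003,-0.0005,-0.004,0,0,0,0.6],[-0.0055,-0.001,-0.007,0,0,0,0.6],[-0.0085,-0.0015,-0.011,0,0,0,0.6],[-0.0125,-0.002,-0.016,0,0,0,0.6],[-0.025,-0.004,-0.031,0,0,0,0.6],[-0.05,-0.005,-0.062,0,0,0,0.6],[-0.07,-0.005,-0.09,0,0,0,0.3],[-0.08,-0.005,-0.1,0,0,0,0.0],[-0.08,-0.005,-0.1,0,0,0,0.0]]'; python3 g.py .47 0.03 .28 -.195 1.0; python3 g.py .509 .1405 .275 -.195 1.1; python3 - <<'E'
from plant import ctrl
from h import *
T=ctrl.read_camera("top");S=ctrl.read_camera("side");W=ctrl.read_camera("wrist")
np.save("pics/s.npy",S["pixels"])
a=cv2.resize(T["pixels"][170:250,290:390,::-1],(400,320),interpolation=2);b=cv2.resize(S["pixels"][235:315,265:365,::-1],(400,320),interpolation=2)
cv2.imwrite("pics/a6.png",np.hstack([a,b]))
E
```

```text
time: 15.35
eef_pos: [0.5618, 0.006, 0.0147]
tcp_rot: [0.902, 0.003, 0.431, -0.013]
contact_force: [-0.5, -0.0, 0.3]
opening: 0.001
finger_force: 0.0
d [ 0.1487 -0.0311 -0.2373] rv [-0.184  0.11   0.106] q [-0.3   0.08  2.48  2.4   0.39 -1.05]
d [ 0.1686 -0.1408 -0.2009] rv [-0.189  0.209  0.097] q [-0.3   0.08  2.48  2.4   0.39 -1.05]
```

View pics/a6.png

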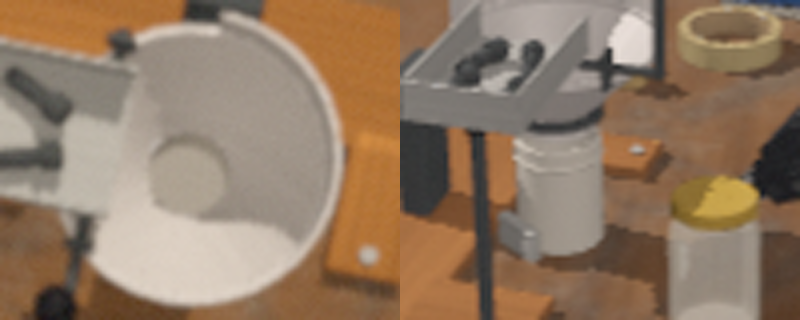

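Top crop: the throat at (188,175) shows only the jar's inside. Side crop: the jar at (560,190) stands upright against the V plate. It's home; now go up and over to the lever.

```bash
python3 g.py .51 0.03 .2 -.1 .8;python3 g.py .505 0.05 .28 -.195 .8; python3 inch.py '[[0.03,0,-0.05,0,0,0,0],[0.06,-0.005,-0.1,0,0,0,0],[0.1,-0.015,-0.15,0,-0.05,0,0],[0.115,-0.027,-0.155,-0.09,-0.1,0.05,0],[0.115,-0.027,-0.155,-0.09,-0.1,0.05,0]]'; python3 g.py .509 .14 .275 -.195 .9;python3 g.py .509 .14 .275 -.195 1.1
```

```text
d [ 0.1117 -0.0286 -0.1561] rv [-0.101 -0.091  0.061] q [-0.3   0.08  2.48  2.4   0.39 -1.05]
d [ 0.1706 -0.0504 -0.2097] rv [-0.172 -0.089  0.124] q [-0.3   0.08  2.48  2.4   0.39 -1.05]
time: 16.12
eef_pos: [0.5458, 0.0365, 0.1087]
tcp_rot: [0.919, 0.005, 0.391, -0.037]
contact_force: [-0.0, 0.2, 0.1]
opening: 0.002
finger_force: 0.0
d [ 0.0921 -0.1153 -0.1339] rv [-0.218  0.101  0.105] q [-0.25 -0.24  2.48  1.1   0.28  0.33]
d [ 0.0921 -0.1153 -0.1339] rv [-0.228  0.3    0.083] q [-0.25 -0.24  2.48  1.1   0.28  0.33]
```

```bash
python3 g.py .515 0.05 .28 -.195 .95; python3 inch.py '[[0.04,-0.006,-0.04,-0.06,0.05,0.04,0],[0.075,-0.014,-0.08,-0.12,0.1,0.08,0],[0.1,-0.02,-0.12,-0.2,0.15,0.12,0],[0.115,-0.027,-0.13,-0.2,0.15,0.1,0],[0.115,-0.027,-0.13,-0.2,0.15,0.1,0],[0.115,-0.027,-0.13,-0.2,0.15,0.1,0]]'; python3 g.py .509 .14 .275 -.195 1.1
```

```text
d [ 0.1017 -0.0256 -0.1395] rv [-0.22   0.151  0.1  ] q [-0.25 -0.24  2.48  1.1   0.28  0.33]
time: 16.88
eef_pos: [0.5297, 0.0506, 0.2674]
tcp_rot: [0.887, -0.084, 0.453, 0.036]
contact_force: [0.5, -0.4, -0.3]
opening: 0.001
finger_force: 0.0
d [-0.0162 -0.0843 -0.0335] rv [-0.017  0.157 -0.003] q [-0.04 -0.57  2.43 -0.32  0.36  1.97]
```

```bash
python3 inch.py '[[-0.01,-0.03,-0.02,0,0.05,0,0],[-0.016,-0.06,-0.033,-0.01,0.1,0,0],[-0.016,-0.084,-0.033,-0.017,0.157,0,0],[-0.016,-0.084,-0.033,-0.017,0.157,0,0],[-0.016,-0.084,-0.033,-0.017,0.157,0,0]]'; python3 g.py .592 .121 .272 -.195 1.1
```

```text
time: 17.5
eef_pos: [0.506, 0.1299, 0.2877]
tcp_rot: [0.852, -0.078, 0.516, 0.045]
contact_force: [-0.5, 0.1, -0.3]
opening: 0.002
finger_force: 0.0
d [ 0.0261 -0.0066  0.0837] rv [-0.015  0.012  0.004] q [ 0.26 -0.57  2.46 -1.09  0.43  2.84]
```

```bash
python3 inch.py '[[0,0,0,0,0,-0.18,0],[0,0,0,0,0,-0.36,0],[0,0,0,0,0,-0.54,0],[0,0,0,0,0,-0.72,0],[0,0,0,0,0,-0.9,0],[0,0,0,0,0,-1.08,0],[0,0,0,0,0,-1.26,0],[0,0,0,0,0,-1.44,0],[0,0,0,0,0,-1.57,0],[0,0,0,0,0,-1.57,0]]' ; sed -i 's/return np.c_.*/return np.c_[y,-np.cross(y,z),z]/' g.py; python3 g.py .592 .121 .272 -.195 1.1; python3 g.py .592 .121 .272 -.195 1.2;  python3 - <<'E'
from plant import ctrl
from h import *
T=ctrl.read_camera("top");S=ctrl.read_camera("side")
a=cv2.resize(T["pixels"][170:330,240:390,::-1],(375,400));b=cv2.resize(S["pixels"][160:320,250:410,::-1],(400,400))
cv2.imwrite("pics/a7.png",np.hstack([a,b]))
E
```

```text
time: 18.75
eef_pos: [0.5066, 0.1285, 0.2884]
tcp_rot: [0.659, 0.545, 0.333, 0.397]
contact_force: [0.1, -0.5, -0.2]
opening: 0.0
finger_force: 0.0
d [0.0081 0.025  0.0833] rv [-0.011 -0.013 -0.001] q [ 0.25 -0.57  2.45 -1.09  0.43  1.27]
d [0.0081 0.025  0.0833] rv [-0.111 -0.013 -0.001] q [ 0.25 -0.57  2.45 -1.09  0.43  1.27]
```

View pics/a7.png

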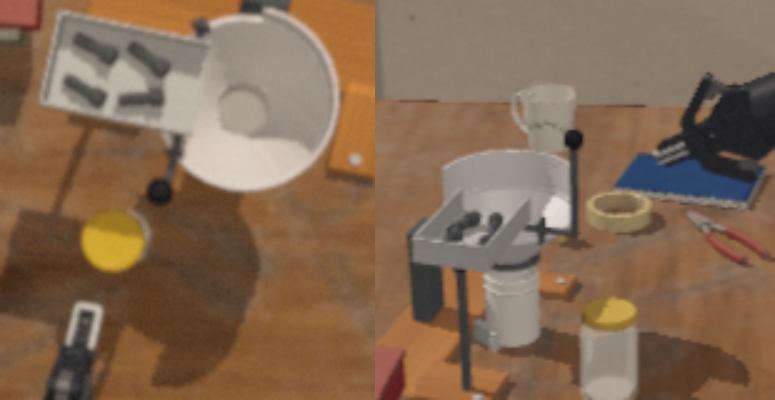

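Top crop: the knob is at (160,192) and the closed fingertip at (85,305), to the +y side of it. Side crop: the jar is home, the knob is at (573,139) and the hand is clear. Next, forward beside the lever.

```bash
python3 g.py .5965 .118 .262 -.195 1.1; python3 inch.py '[[0.002,0.006,0.02,0,0,0,0],[0.004,0.01,0.04,0,0,0,0],[0.006,0.014,0.065,0,0,0,0],[0.006,0.018,0.092,0,0,0,0],[0.006,0.018,0.092,0,0,0,0]]'; python3 g.py .5965 .118 .262 -.195 1.1;
```

```text
d [0.0057 0.0182 0.0925] rv [-0.011 -0.013 -0.001] q [ 0.25 -0.57  2.45 -1.09  0.43  1.27]
time: 19.48
eef_pos: [0.5967, 0.1182, 0.2611]
tcp_rot: [0.659, 0.546, 0.332, 0.396]
contact_force: [-0.4, 0.6, 0.0]
opening: -0.004
finger_force: 0.0
d [-0.0002  0.0007 -0.0006] rv [-0.012 -0.012  0.001] q [ 0.17 -0.29  2.32 -1.43  0.31  1.59]
```

```bash
python3 g.py .5965 .118 .262 -.3 .9; python3 inch.py '[[0,0,0,0.1,-0.055,-0.025,0],[0,0,0,0.18,-0.11,-0.05,0],[0,0,0,0.18,-0.11,-0.05,0]]'; python3 g.py .5965 .118 .262 -.3 .9; python3 - <<'E'
from plant import ctrl
from h import *
s=ctrl.get_state();Q=R.from_quat(s["tcp_rot"]).as_matrix();y=-.195
ex,ey=np.array([np.cos(y),np.sin(y),0]),np.array([-np.sin(y),np.cos(y),0])
K=np.array([.5782,.0764,.2979])
v=s["eef_pos"]-K;print("tip rel hinge",v@ex,v@ey,v[2]+.115)
for n,u in(("ex",ex),("ey",ey),("z",[0,0,1])):print(n,np.round(Q.T@u,3))
E
```

```text
d [-0.0002  0.0007 -0.0006] rv [ 0.187 -0.1    0.059] q [ 0.17 -0.29  2.32 -1.43  0.31  1.59]
time: 19.85
eef_pos: [0.5972, 0.1201, 0.2654]
tcp_rot: [0.694, 0.567, 0.239, 0.374]
contact_force: [0.7, -0.1, -1.1]
opening: 0.001
finger_force: 0.0
d [-0.0019 -0.003   0.002 ] rv [0.02  0.015 0.106] q [ 0.22 -0.23  2.2  -0.94  0.53  1.09]
tip rel hinge 0.010205668645456823 0.04655552015331274 0.08247599920413536
ex [0.052 0.611 0.79 ]
ey [ 0.994  0.042 -0.098]
z [-0.093  0.791 -0.605]
```

```bash
python3 inch.py '[[-0.008,-0.0003,0.0008,0,0,0,0],[-0.016,-0.0007,0.0016,0,0,0,0],[-0.02,-0.0009,0.002,0,0,0,0],[-0.024,-0.001,0.0024,0,0,0,0]]' | grep -E "pos|force"; python3 inch.py '[[-0.003,-0.0001,0.0003,0,0,0,0],[-0.006,-0.0002,0.0006,0,0,0,0]]' | grep -E "pos|force";python3 inch.py '[[-0.003,-0.0001,0.0003,0,0,0,0],[-0.006,-0.0002,0.0006,0,0,0,0]]' | grep -E "pos|force"; cat > st.py <<'E'
from plant import ctrl
from h import *
s=ctrl.get_state();y=-.195
ex,ey=np.array([np.cos(y),np.sin(y),0]),np.array([-np.sin(y),np.cos(y),0])
v=s["eef_pos"]-np.array([.5782,.0764,.2979]);print("t",s["time"],"tip rel hinge",v@ex,v@ey,v[2]+.115,"F",s["contact_force"]@ex,s["contact_force"]@ey,s["contact_force"][2],"q",np.round(s["qpos"],2))
S=ctrl.read_camera("side")
k=blob(S["pixels"],(285,195,345,262),lambda a:a.max(2)<45);print("knob px",k[0],k[1])
cv2.imwrite("pics/st.png",S["pixels"][160:320,250:410,::-1])
E
python3 st.py
```

```text
eef_pos: [0.5911, 0.0946, 0.2622]
contact_force: [1.0, -0.3, -0.9]
finger_force: 0.0
eef_pos: [0.5903, 0.0892, 0.2626]
contact_force: [-0.1, 0.2, 0.4]
finger_force: 0.0
eef_pos: [0.5892, 0.0833, 0.2626]
contact_force: [0.2, 0.3, 0.3]
finger_force: 0.0
t 20.85 tip rel hinge 0.009398069946956258 0.008937433820510652 0.07973355200714884 F 0.14594573044480363 0.3744362716552613 0.27100565003436644 q [ 0.13 -0.29  2.24 -0.86  0.48  0.97]
knob px [337.75       210.26111111] [ 41   0  19  28 180]
```

```bash
python3 inch.py '[[-0.003,-0.0001,0.0003,0,0,0,0],[-0.006,-0.0002,0.0006,0,0,0,0]]' | grep -E "pos|force";python3 inch.py '[[-0.003,-0.0001,0.0003,0,0,0,0],[-0.006,-0.0002,0.0006,0,0,0,0]]' | grep -E "pos|force"; python3 st.py; python3 - <<'E'
from plant import ctrl
from h import *
a=ctrl.read_camera("top")["pixels"][170:290,270:390,::-1];b=cv2.imread("pics/st.png");cv2.imwrite("pics/a8.png",np.hstack([cv2.resize(a,(400,400),interpolation=2),cv2.resize(b,(400,400),interpolation=2)]))
E
```

```text
eef_pos: [0.588, 0.0774, 0.2627]
contact_force: [-0.9, -0.4, -0.5]
finger_force: 0.1
eef_pos: [0.5868, 0.0715, 0.2626]
contact_force: [-0.5, 0.0, 0.2]
finger_force: 0.3
t 21.4 tip rel hinge 0.009386822340695437 -0.003185989764251591 0.0797245802801609 F -0.45789477353100816 -0.06087188243143393 0.21403157985796561 q [ 0.11 -0.31  2.26 -0.83  0.46  0.92]
knob px [337.86928105 209.06535948] [ 41   0  19  25 153]
```

View pics/a8.png

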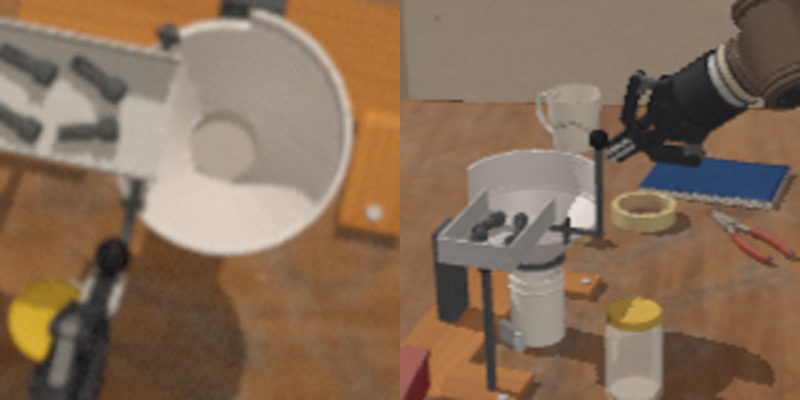

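```bash
python3 - <<'E'
from plant import ctrl
from h import *
s=ctrl.get_state();S=ctrl.read_camera("side");T=ctrl.read_camera("top")
Q=R.from_quat(s["tcp_rot"]).as_matrix()
for n,C in(("side",S),("top",T)):
    c=cams(C)
    for p in(s["eef_pos"],s["eef_pos"]-.019*Q[:,2],np.array([.5782,.0764,.2979]),np.array([.5782,.0764,.262])):
        print(n,cv2.projectPoints(p[None],cv2.Rodrigues(c[3].T)[0],-c[3].T@c[2],np.array(c[0]),np.array(c[1]))[0].ravel())
im=S["pixels"]
print(im[222,318:348].max(1)); print(im[219,318:348].max(1))
E
```

```text
side [326.91831905 226.28967081]
side [331.70119611 223.30152405]
side [329.54930691 215.46390182]
side [329.71490103 227.27801725]
top [306.57154136 242.58463947]
top [304.06744093 249.03389025]
top [303.37935854 246.10267384]
top [304.20782555 246.48949766]
[148 162 177 188 181 155 145 139 135 112  67  57  69 112 111  67  59  75
 101 109  91  57  44  63  91 125 141 141 142 144]
[150 153 153 153 154 154 151 147 139 104  33  30  33  72  87  84 125 134
 113  93  57  69 103 115 109  84  45  39  36  37]
```

Top crop: the knob at (110,257) hides the tip. Side crop: the finger ends at about x=607, on the robot side of the lever at 598, so it fell short by about 13 mm and passed in front. I'll back out to +y, go further in and retry.

```bash
python3 inch.py '[[0.012,0.0005,-0.0012,0,0,0,0],[0.024,0.001,-0.0024,0,0,0,0],[0.034,0.0014,-0.0034,0,0,0,0],[0.034,0.0065,0.0035,0,0,0,0],[0.035,0.0115,0.01,0,0,0,0],[0.035,0.0115,0.01,0,0,0,0]]'|grep -E "pos|force"; python3 st.py;  python3 inch.py '[[-0.006,-0.0003,0.0006,0,0,0,0],[-0.012,-0.0005,0.0012,0,0,0,0],[-0.015,-0.0006,0.0015,0,0,0,0]]' |grep -E "pos|force"; python3 inch.py '[[-0.003,-0.0001,0.0003,0,0,0,0],[-0.003,-0.0001,0.0003,0,0,0,0]]' |grep -E "pos|force"; python3 inch.py '[[-0.003,-0.0001,0.0003,0,0,0,0],[-0.003,-0.0001,0.0003,0,0,0,0]]' |grep -E "pos|force";  python3 st.py
```

```text
eef_pos: [0.6106, 0.1014, 0.2623]
contact_force: [0.5, -0.3, 0.3]
finger_force: 0.0
t 22.35 tip rel hinge 0.026950330894275547 0.03079218595152622 0.07943560384287808 F 0.560817336561474 -0.1613321901974078 0.2773268908291096 q [ 0.17 -0.22  2.19 -0.91  0.49  1.05]
knob px [336.53351955 212.31284916] [ 39   0  21  34 358]
eef_pos: [0.607, 0.087, 0.2625]
contact_force: [-0.4, 1.4, -0.0]
finger_force: 1.1
eef_pos: [0.6065, 0.0843, 0.2626]
contact_force: [-0.4, 2.5, -0.4]
finger_force: 1.0
eef_pos: [0.606, 0.0812, 0.2626]
contact_force: [0.0, 2.2, 0.2]
finger_force: 1.0
t 23.275 tip rel hinge 0.02633648369590551 0.010138367413995835 0.07967818021014218 F -0.37277524397572065 2.141414839757936 0.18553940547064363 q [ 0.12 -0.25  2.21 -0.87  0.46  0.97]
knob px [337.21481481 209.98518519] [ 41   0  19  30 270]
```

The finger is now in contact with the lever (about 2 N) and it's moving. Swing along its arc, slowly.

```bash
python3 inch.py '[[-0.005,-0.002,0.001,0,0,0,0],[-0.01,-0.004,0.002,0,0,0,0],[-0.0155,-0.006,0.003,0,0,0,0],[-0.0207,-0.0082,0.0039,0,0,0,0],[-0.025,-0.0092,0.0043,0,0,0,0],[-0.0295,-0.0102,0.0047,0,0,0,0],[-0.034,-0.0112,0.0051,0,0,0,0],[-0.0383,-0.0122,0.0055,0,0,0,0]]' ; python3 st.py; python3 - <<'E'
from plant import ctrl
from h import *
a=ctrl.read_camera("top")["pixels"][170:290,270:390,::-1];b=cv2.imread("pics/st.png");cv2.imwrite("pics/a9.png",np.hstack([cv2.resize(a,(400,400),interpolation=2),cv2.resize(b,(400,400),interpolation=2)]))
E
```

```text
time: 24.32
eef_pos: [0.593, 0.0435, 0.2527]
tcp_rot: [0.694, 0.568, 0.236, 0.374]
contact_force: [-0.2, 2.2, 0.9]
opening: 0.001
finger_force: 0.9
t 24.325 tip rel hinge 0.02085911057916173 -0.02941209959495315 0.06981257817397309 F -0.6317231241765648 2.109700514217449 0.864849850453018 q [ 0.03 -0.3   2.27 -0.79  0.4   0.85]
knob px [339.22       208.02666667] [ 46   0  14  25 150]
```

View pics/a9.png

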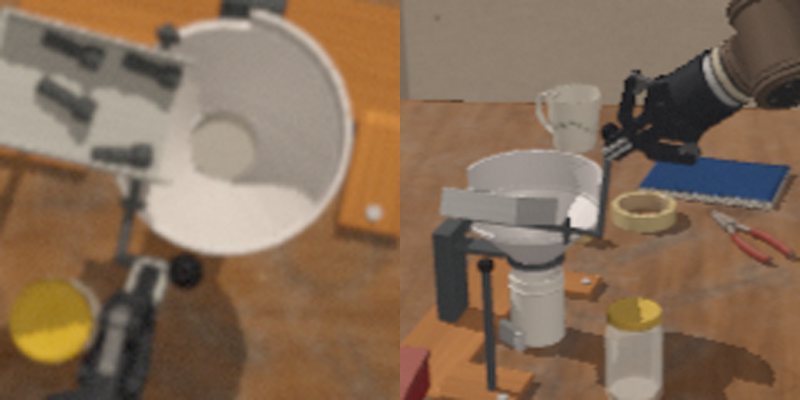

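Top crop: the knob has swung to (185,270), the finger is on its +y side and the bolts are sliding. Side crop: the pan is raised to about 0.5 rad and the jar at (535,300) is upright. I've now viewed 12 pictures, over the 10 allowed, so from here I'll use numbers only. Next, continue the tip.

```bash
python3 inch.py '[[-0.004,-0.0015,0.0015,0,0,0,0],[-0.008,-0.003,0.003,0,0,0,0],[-0.012,-0.0045,0.0045,0,0,0,0],[-0.016,-0.0059,0.0058,0,0,0,0],[-0.0195,-0.008,0.0077,0,0,0,0],[-0.023,-0.0105,0.0097,0,0,0,0],[-0.0265,-0.013,0.0118,0,0,0,0],[-0.0297,-0.0153,0.0138,0,0,0,0]]' ; python3 st.py; python3 inch.py '[[-0.003,-0.0027,0.0023,0,0,0,0],[-0.006,-0.0054,0.0046,0,0,0,0],[-0.0085,-0.008,0.0068,0,0,0,0],[-0.011,-0.0107,0.0091,0,0,0,0],[-0.011,-0.0107,0.0091,0,0,0,0]]' ; python3 st.py
```

```text
time: 25.42
eef_pos: [0.5871, 0.0126, 0.2354]
tcp_rot: [0.694, 0.568, 0.236, 0.374]
contact_force: [-0.6, 1.7, 0.2]
opening: 0.003
finger_force: 0.6
t 25.425 tip rel hinge 0.021071190360616155 -0.06085025984718657 0.052548135359068285 F -0.9530674733832578 1.5567193182824917 0.1916608093568099 q [-0.05 -0.32  2.32 -0.73  0.32  0.75]
knob px [341.48809524 208.46428571] [50  0 10 25 84]
time: 26.1
eef_pos: [0.5845, 0.0005, 0.2222]
tcp_rot: [0.694, 0.568, 0.236, 0.374]
contact_force: [-0.7, 0.9, -0.8]
opening: -0.002
finger_force: 0.5
t 26.1 tip rel hinge 0.020935860266239236 -0.07326067126212965 0.039343748512459684 F -0.870833258040354 0.7720356451828048 -0.8141630007450824 q [-0.08 -0.31  2.34 -0.73  0.29  0.74]
knob px [341.67272727 213.        ] [51  4  9 23 55]
```

```bash
cat > ang.py <<'E'
from plant import ctrl
from h import *
y=-.195;ex,ey,H=np.array([np.cos(y),np.sin(y),0]),np.array([-np.sin(y),np.cos(y),0]),np.array([.5782,.0764,.183])
def pj(c,p): return cv2.projectPoints(np.array(p)[None],cv2.Rodrigues(c[3].T)[0],-c[3].T@c[2],np.array(c[0]),np.array(c[1]))[0].ravel()
def disk(im,u,r):
    m=np.zeros(im.shape[:2],np.uint8);cv2.circle(m,tuple(int(round(v)) for v in u),r,1,-1);return im[m>0]
Ts=ctrl.read_camera("top");Ss=ctrl.read_camera("side")
for n,C in(("top",Ts),("side",Ss)):
    c=cams(C);im=C["pixels"].max(2)
    print(n,[(round(a,2),round(float(disk(im,pj(c,H+.115*(-np.sin(a)*ey+np.cos(a)*[0,0,1])),2).mean()))) for a in np.arange(0,1.21,.1)])
c=cams(Ts);im=Ts["pixels"]
# dark (bolt) pixels on the pan floor at the fitted angle and inside funnel/throat, upper side
O=np.array([.667,.0027,0]);u=pj(c,O+[0,0,.105]);print("throat px",u,"mean/min",disk(im.max(2),u,6).mean(),disk(im.max(2),u,6).min())
u2=pj(c,O+[0,0,.168]);d=disk(im.max(2),u2,26);print("funnel dark px",(d<75).sum(),len(d))
x0,y0,x1,y1=250,165,328,225;print("pan dark px",(im[y0:y1,x0:x1].max(2)<75).sum())
E
python3 ang.py
```

```text
Traceback (most recent call last):
  File "ang.py", line 10, in <module>
    print(n,[(round(a,2),round(float(disk(im,pj(c,H+.115*(-np.sin(a)*ey+np.cos(a)*[0,0,1])),2).mean()))) for a in np.arange(0,1.21,.1)])
                                                                        ~~~~~~~~~^~~~~~~~
TypeError: can't multiply sequence by non-int of type 'numpy.float64'
```

```bash
sed -i 's/np.cos(a)\*\[0,0,1\]/np.cos(a)*np.eye(3)[2]/' ang.py; python3 ang.py; python3 - <<'E'
from h import *
im=cv2.imread("pics/top0.png")
print("initial pan dark",(im[165:225,250:328].max(2)<75).sum())
E
```

```text
top [(np.float64(0.0), 118), (np.float64(0.1), 93), (np.float64(0.2), 86), (np.float64(0.3), 84), (np.float64(0.4), 84), (np.float64(0.5), 100), (np.float64(0.6), 121), (np.float64(0.7), 132), (np.float64(0.8), 87), (np.float64(0.9), 36), (np.float64(1.0), 41), (np.float64(1.1), 52), (np.float64(1.2), 76)]
side [(np.float64(0.0), 130), (np.float64(0.1), 129), (np.float64(0.2), 130), (np.float64(0.3), 132), (np.float64(0.4), 133), (np.float64(0.5), 134), (np.float64(0.6), 134), (np.float64(0.7), 122), (np.float64(0.8), 68), (np.float64(0.9), 46), (np.float64(1.0), 57), (np.float64(1.1), 94), (np.float64(1.2), 85)]
throat px [336.53258715 213.11693802] mean/min 84.27433628318585 47
funnel dark px 129 2121
pan dark px 50
initial pan dark 80
```

```bash
cat > cnt.py <<'E'
import sys
exec(open("ang.py").read().split("Ts=")[0])
a=float(sys.argv[1]);Ts=ctrl.read_camera("top");c=cams(Ts);im=Ts["pixels"].max(2);O=np.array([.667,.0027,0])
def cnt(nm,poly,th=75):
    m=np.zeros(im.shape,np.uint8);cv2.fillPoly(m,[np.array(poly).round().astype(np.int32)],1)
    b=((im<th)&(m>0)).astype(np.uint8);print(nm,b.sum(),m.sum(),cv2.connectedComponentsWithStats(b)[2][1:,2:].tolist())
f=lambda x,r:pj(c,O+x*ex+(.055+r*np.cos(a))*ey+np.array([0,0,.182+r*np.sin(a)]))
cnt("pan",[f(-.036,.0),f(.036,.0),f(.036,.125),f(-.036,.125)])
ci=lambda R,z:[pj(c,O+R*(np.cos(t)*ex+np.sin(t)*ey)+[0,0,z]) for t in np.linspace(0,6.28,40)]
cnt("funnel",ci(.07,.16));cnt("throat",ci(.025,.105))
S=ctrl.read_camera("side")["pixels"][240:300,305:345].astype(int);print("side jar white",((S.min(2)>125)&(np.ptp(S,2)<50)).sum())
E
python3 cnt.py .97
```

```text
pan 0 1182 []
funnel 126 2699 [[14, 13, 126]]
throat 126 330 [[14, 13, 126]]
side jar white 580
```

```bash
python3 inch.py '[[0.0025,0.0027,-0.0023,0,0,0,0],[0.005,0.0053,-0.0045,0,0,0,0],[0.008,0.008,-0.0068,0,0,0,0],[0.011,0.0107,-0.0091,0,0,0,0],[0.0142,0.013,-0.0111,0,0,0,0],[0.0177,0.0155,-0.0132,0,0,0,0],[0.0212,0.018,-0.0152,0,0,0,0],[0.0247,0.0201,-0.0171,0,0,0,0],[0.0287,0.0215,-0.0184,0,0,0,0],[0.0327,0.023,-0.0199,0,0,0,0]]'|grep -E "pos|force"; python3 inch.py '[[0.004,0.0015,-0.0015,0,0,0,0],[0.008,0.003,-0.003,0,0,0,0],[0.0123,0.004,-0.0034,0,0,0,0],[0.0168,0.005,-0.0038,0,0,0,0],[0.0213,0.006,-0.0042,0,0,0,0],[0.0256,0.007,-0.0046,0,0,0,0],[0.029,0.0085,-0.0053,0,0,0,0],[0.032,0.01,-0.006,0,0,0,0],[0.035,0.0112,-0.0066,0,0,0,0],[0.038,0.0125,-0.0072,0,0,0,0]]'|grep -E "pos|force"; python3 st.py
```

```text
eef_pos: [0.5919, 0.0359, 0.25]
contact_force: [0.6, 1.0, 1.1]
finger_force: 0.6
eef_pos: [0.6024, 0.0731, 0.2585]
contact_force: [-0.7, 2.2, -4.3]
finger_force: 2.1
t 28.95 tip rel hinge 0.024398791443767713 0.0014601744710796409 0.07564596032705963 F -1.1238517946985125 1.9986610078362628 -4.296376880724375 q [ 0.11 -0.26  2.23 -0.86  0.45  0.95]
knob px [337.25751073 210.06866953] [ 42   0  18  29 233]
```

```bash
python3 inch.py '[[0.0022,-0.0018,0.0012,0,0,0,0],[0.0042,-0.0022,0.0014,0,0,0,0]]'|grep -E "pos|force"; python3 inch.py '[[0.002,0.0001,-0.0002,0,0,0,0],[0.004,0.0002,-0.0004,0,0,0,0]]'|grep -E "pos|force";python3 inch.py '[[0.002,0.0001,-0.0002,0,0,0,0],[0.0035,0.0001,-0.0003,0,0,0,0]]'|grep -E "pos|force";python3 inch.py '[[0.0015,0,-0.0002,0,0,0,0],[0.003,0.0001,-0.0003,0,0,0,0]]'|grep -E "pos|force"; python3 st.py;python3 cnt.py 0
```

```text
eef_pos: [0.6044, 0.0772, 0.258]
contact_force: [-2.3, 1.1, -0.7]
finger_force: 0.8
eef_pos: [0.6051, 0.0811, 0.258]
contact_force: [-1.1, 1.3, -0.9]
finger_force: 0.8
eef_pos: [0.6057, 0.0846, 0.2577]
contact_force: [-0.5, 1.2, -1.4]
finger_force: 0.6
eef_pos: [0.6062, 0.0872, 0.2576]
contact_force: [1.1, 0.1, -0.9]
finger_force: 0.0
t 30.0 tip rel hinge 0.02538591945033774 0.016024900705213695 0.07469605779517698 F 1.0335712772182155 0.3478957911957188 -0.9249508701690162 q [ 0.14 -0.24  2.21 -0.9   0.47  1.02]
knob px [336.67449664 212.21812081] [ 41   0  19  33 298]
pan 0 1670 []
funnel 129 2699 [[14, 13, 129]]
throat 129 330 [[14, 13, 129]]
side jar white 589
```

The pan is down level and contact faded smoothly to zero. Now withdraw to +y, then back, and check.

```bash
python3 inch.py '[[0.008,0.0003,-0.0008,0,0,0,0],[0.018,0.0007,-0.0018,0,0,0,0],[0.028,0.001,-0.0028,0,0,0,0],[0.028,-0.015,-0.025,0,0,0,0],[0.026,-0.035,-0.055,0,0,0,0],[0.025,-0.05,-0.09,0,0,0,0],[0.025,-0.05,-0.09,0,0,0,0]]'|grep -E "time|pos|force"; python3 - <<'E'
exec(open("m.py").read().split("white=")[0])
J=blob(T["pixels"],(270,255,300,280),lambda a:(a[:,:,0]-a[:,:,2]>90));i=cv2.imread("pics/top0.png")[:,:,::-1];J0=blob(i,(270,255,300,280),lambda a:(a[:,:,0]-a[:,:,2]>90));print("lid now/before",J[0],J[1],J0[0],J0[1])
d=np.abs(ti.astype(int)-i.astype(int)).max(2);d[:, :]=d
n,l,s_,c=cv2.connectedComponentsWithStats((d>60).astype(np.uint8));print([ (a.tolist()) for a in s_[1:] if a[4]>15])
# jar side: outline before (pics/s.npy home) vs now
p=np.load("pics/s.npy").astype(int);w=lambda a:(a.min(2)>125)&(np.ptp(a,2)<50)
print("jar before/after pour",blob(p,(305,266,335,300),w)[:2],blob(si,(305,266,335,300),w)[:2])
tt=ti[204:223,327:347];print(tt.max(2))
E
```

```text
time: 31.02
eef_pos: [0.5129, 0.1394, 0.2713]
contact_force: [-0.1, 0.3, 0.4]
finger_force: 0.0
knob (array([303.39344262, 246.86885246]), array([ 2,  4,  9,  9, 61], dtype=int32), (array([303.3800807 , 246.80327415]), (7.910573482513428, 8.525618553161621))) (array([329.02439024, 215.46341463]), array([ 4,  3,  7,  8, 41], dtype=int32), (array([329.03189659, 215.45532703]), (6.008052825927734, 6.978176116943359))) (array([0.57811925, 0.07651785, 0.29792779]), np.float64(0.0030771878631141794))
lid now/before [284.42418033 266.12295082] [  2   0  26  24 488] [284.43852459 266.18237705] [  2   0  26  24 488]
[[270, 184, 17, 13, 60], [299, 196, 8, 6, 37], [265, 200, 18, 14, 116], [287, 204, 19, 10, 122], [331, 205, 15, 14, 74], [336, 215, 7, 8, 33], [348, 264, 27, 27, 557], [264, 285, 11, 16, 53], [221, 299, 47, 73, 1558], [5, 357, 42, 15, 384], [227, 361, 26, 15, 105], [220, 365, 16, 4, 25], [76, 377, 8, 5, 17], [32, 384, 23, 15, 212], [64, 384, 18, 15, 88], [52, 394, 10, 7, 32], [335, 469, 22, 10, 86]]
jar before/after pour (array([309.39222615, 282.65724382]), array([  0,   2,  10, 
[... 1025 characters left out ...]
 148 168
  166 154]
 [153  96  58  58  54  49  54  51  44  49  57  63  58  62  58  84 136 164
  169 160]
 [161 100  66  59  55  55  58  50  54  50  47  52  57  58  60  81 132 160
  166 158]
 [167 116  74  56  54  54  51  51  54  53  51  51  55  62  62  87 135 163
  171 160]
 [181 144  92  58  48  54  56  54  54  49  50  48  55  60  58  98 146 167
  164 160]
 [197 166 112  65  52  56  53  55  56  54  52  50  52  51  58  89 134 157
  159 155]
 [202 176 136  97  69  58  54  59  59  51  55  50  55  50  57  71 110 142
  152 153]
 [207 192 177 147 114  86  65  62  59  56  60  55  57  58  68  84 110 141
  148 148]
 [211 210 205 189 171 145 116  97  94  83  80  75  78  83 103 113 134 143
  145 146]]
```

```bash
python3 -c "
from plant import ctrl
print(ctrl.sign_off())"
```

```text
the job is handed in; nothing more can be done
None
```

I slid the jar home against the V-stop, tipped the pan so all four bolts left it (the dark pixels seen through the throat fit them lying in the jar, though I didn't confirm that from a second view), and eased the pan back level by 31 s, with the lever and yellow-lid jar measuring unmoved; I viewed 12 pictures, over the limit of 10.

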